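Tip the spacers into the flap hopper

TASK

Carry the loaded metal chute level to the clear parts hopper and hook it, level, on the steel lip beside the mouth (the side facing away from the robot, where the flap is hinged), whose height you must feel for. Then tip it while keeping it pressed lightly on the lip, with about 6 newtons, so that its nose holds the sprung flap down and all four brass spacers slide into the hopper; do not press hard on the hopper. Then lay the empty chute back down on the bench, right way up and clear of the hopper, with the flap closed again, and leave the other things on the bench where they are.

Things in the scene. Friction and masses are not known exactly. Their poses are not given: they have to be found in the camera images.
- chute: Open aluminium channel 223 long (x), 28 wide (y), 0.15-0.31 kg. Origin: at the foot of its two cross ribs (z=0 on the bench), z up, x from the open nose (x=-118) to the closed tail (+105). Floor z 7-10, inside width 22, walls up to z=30 (z=23 over the last 43 mm at the nose). Starts level on the bench, nose roughly towards the robot (yaw within 0.4 rad).
- chute_grip (a point): Middle of the chute's black plastic grip fin, at (40, 0, 55) mm in the chute's frame; axes are the chute's. The fin stands on a bridge over the channel: x 15 to 65, 14 thick in y, z 33 to 73.
- chute_corner (a point): Corner under the chute where the front face of its front rib (6 thick, 28 wide, 7 high) meets the floor's underside, at (-73, 0, 7) mm in the chute's frame, 45 behind the nose end; axes are the chute's. It hooks over the hopper's lip. A like rib stands at x = 87 to 93.
- hopper: Clear plastic box with steel top, fixed to the bench, rigid, 120 (x) by 90 (y) by 85 high; origin: centre of its underside. Walls 4 thick, inner floor z=4. Mouth in the top: x +2 to +54, y -18 to +18, closed by a sprung flap. The lip is at +x, the side facing away from the robot (yaw within 0.25 rad); the chute comes from there, nose pointing to the hopper's -x.
- lip_edge (a point): Marks the hopper's lip: the point (63, 0, 85) mm in the hopper's frame. The lip is a steel strip, 3 thick (x 60 to 63), 90 long, rigidly clamped on the outside of the +x wall; its top edge, where the chute's corner hooks and about which it tips, stands 0 to 8 mm ABOVE this point, set differently each time and not measured: feel for it. About 6 N on it is right, over 15 N too much.
- flap (a joint): Steel flap, 0 shut (2 mm below the top), grows swinging down into the hopper, to 1.3 rad. Hinged at hopper x=54, z=81.5; 49 long, 33 wide. A spring shuts it: 0.024 N m at 0, +0.04 N m per rad, so a nose on it needs about 1 N at first, 2 N at 0.7 rad; the spacers' weight alone does not open it. Under a hooked chute tipped to 0.75 rad it opens to 0.6-0.9 rad.
- spacer0: Brass spacer, a short cylinder 14 in diameter and 12 high, 15 g, one of four standing in a row in the chute ahead of the fin (chute x about -70 to -6 mm); origin: centre of its underside. It begins to slide when the chute is tilted 13 to 20 degrees.
- spacer1: Brass spacer, a short cylinder 14 in diameter and 12 high, 15 g, one of four standing in a row in the chute ahead of the fin (chute x about -70 to -6 mm); origin: centre of its underside. It begins to slide when the chute is tilted 13 to 20 degrees.
- spacer2: Brass spacer, a short cylinder 14 in diameter and 12 high, 15 g, one of four standing in a row in the chute ahead of the fin (chute x about -70 to -6 mm); origin: centre of its underside. It begins to slide when the chute is tilted 13 to 20 degrees.
- spacer3: Brass spacer, a short cylinder 14 in diameter and 12 high, 15 g, one of four standing in a row in the chute ahead of the fin (chute x about -70 to -6 mm); origin: centre of its underside. It begins to slide when the chute is tilted 13 to 20 degrees.
- mug: white mug, 80 across, 90 high, a bystander; origin: centre of its underside.
- screwdriver: screwdriver lying on the bench, a bystander; origin: centre of its underside.
- meter: grey bench meter, 75 by 130 by 83 high, a bystander; origin: centre of its underside.

How it is judged (in metres and radians):
On the way, in this order (a step that is already met when the one before it is completed fails the run):
1. the chute rests level (within 0.2 rad) on the hopper with more than 0.5 N, hooked at the lip (corner within 15 mm of it seen from above) (contact force between chute and hopper above 0.5 N and angle between chute's own z axis and vertical below 0.2 rad and horizontal distance between chute_corner and lip_edge below 0.015 m), for 0.2 s.
2. the chute is tipped by more than 0.5 rad, still hooked at the lip, bearing on hopper and flap with more than 3 N, and the flap is held open by more than 0.3 rad (contact force between chute and hopper above 3 N and angle between chute's own z axis and vertical above 0.5 rad and value of joint flap above 0.3 rad and horizontal distance between chute_corner and lip_edge below 0.015 m), for 0.3 s.
At the end, for the whole second after the job is handed in: All four spacers lie at rest inside the hopper (below 60 mm), the flap is shut (under 0.1 rad), and the chute stands released and at rest on the bench, right way up (within 0.1 rad, ribs within 8 mm of the bench), not touching the hopper (x of spacer0 in the frame of hopper between -0.058 and 0.058 m and y of spacer0 in the frame of hopper between -0.043 and 0.043 m and height (world z) of spacer0 between 0 and 0.06 m and linear speed of each of spacer0, spacer1, spacer2, spacer3 below 0.03 m/s and x of spacer1 in the frame of hopper between -0.058 and 0.058 m and y of spacer1 in the frame of hopper between -0.043 and 0.043 m and height (world z) of spacer1 between 0 and 0.06 m and x of spacer2 in the frame of hopper between -0.058 and 0.058 m and y of spacer2 in the frame of hopper between -0.043 and 0.043 m and height (world z) of spacer2 between 0 and 0.06 m and x of spacer3 in the frame of hopper between -0.058 and 0.058 m and y of spacer3 in the frame of hopper between -0.043 and 0.043 m and height (world z) of spacer3 between 0 and 0.06 m and value of joint flap below 0.1 rad and height (world z) of chute between -0.005 and 0.008 m and angle between chute's own z axis and vertical below 0.1 rad and linear speed of chute below 0.02 m/s and contact force between chute and hopper below 0.05 N).
It fails at once if the chute presses on the hopper, its lip or flap with more than 15 N (contact force between chute and hopper above 15 N).
It fails at once if the arm or fingers press on the hopper (contact force between any of the arm, the fingers and hopper above 5 N).
It fails at once if the mug is moved by more than 20 mm (distance of mug from where it was at the start of the episode above 0.02 m).
It fails at once if the screwdriver is moved by more than 20 mm (distance of screwdriver from where it was at the start of the episode above 0.02 m).
It fails at once if the meter is moved by more than 20 mm (distance of meter from where it was at the start of the episode above 0.02 m).
It also fails if it takes over 72 s, if anything falls off the work surface, if the arm or the gripper's body presses on something with over 40 N, if the wrist force passes 120 N, or if a joint passes its speed limit or range.

ROBOT

A 6-joint arm with a two-finger parallel gripper is mounted at the origin on the work surface. World frame = base frame: x ahead of the robot, y to its left, z up, the work surface at z = 0. Lengths are in mm, angles in rad, forces in N, time in s.
With the tool pointing down it reaches from about 250 to 775 mm from the base axis. Payload 4 kg.
Tool frame: the origin (TCP) lies at the very end of the fingers, on their centre line; the grasp point (between the pads) lies 19 mm behind it; z points along the fingers, y is the direction in which the jaws open and shut (so a half turn about z gives the same grasp; the last joint's range is limited). The gripper opens to 85 mm and grips with 20 to 120 N. Pads are 22 mm wide; open, the fingers measure 114 mm over their backs; the gripper's body (76 mm by 85 mm) begins 54 mm behind the grasp point. The pads swing forward as they close: fully open they stand 13 mm farther back than shut.
Start: joints at [1.126, 0.087, 1.371, -0, 1.684, -0.103], TCP at [184.36, 518.198, 231.341] pointing down, gripper open.
Joint ranges: [-3.1, 3.1], [-0.76, 2.03], [0.27, 2.55], [-1.08, 4.22], [0.17, 2.65], [-2.57, 2.57]. Speed limits (rad/s): [2.79, 2.79, 3.14, 3.14, 3.14, 3.14].

INTERFACE

Orientations are given as a unit quaternion [x, y, z, w].
In Python, from station import goto, servo_line, goto_joints, gripper_to, hold, solve_ik, observe, capture, get_calibration, PlanningError, finish_job gives the robot as it stands. The module is installed in compiled form; this text tells all that it offers. Calls block until the motion is done:
- goto(position, orientation): joint-space move of the TCP to a pose.
- servo_line(position, velocity=150, ori=None, f_stop=None): straight line of the TCP; ori=None keeps the orientation; velocity is the mean speed in mm/s. With f_stop (N) it stops when the force on the tool has changed by that much, and returns True; else False.
- goto_joints(angles): joint-space move.
- gripper_to(opening, grasp_force=None): opening from 0.0 (shut) to 1.0 (fully open); grasp_force is the grip in N (None keeps the last); returns when the fingers have stopped.
- hold(seconds).
- solve_ik(position, orientation): joint angles nearest the present ones, or None.
- observe(): the state.
- capture(name): name is "scene" or "top" or "wrist"; returns (picture, depth): 480x640x3 uint8, red, green, blue; 480x640 float32, mm along the optical axis (not along the pixel's ray), 0 where there is no reading.
- get_calibration(name): a dict with "intrinsics" (3x3 intrinsics, pixels), "rvec" (rotation vector, rad) and "tvec" (3), from world to camera coordinates, as OpenCV has them. Camera axes: x right, y down, z forward; pixel columns grow to the right and rows downward; lengths in mm; the calibration is good to about 2 mm. A picture is of the moment at which its call begins: read the wrist's pose just before it. get_calibration takes no time and is no camera call; for the wrist camera it gives the pose at the moment of the call.
A pose or a line that the arm cannot do raises PlanningError and nothing moves.
- finish_job(): hands the job in, once; it reports no verdict.
The state is a dict: "t": time; "q": joint angles; "joint_vel": joint speeds; "effort": joint torques, N m; "tool_pos": TCP position; "orientation": TCP orientation; "ft_force": force on the tool from outside, world axes, zero at the start; "wrist_torque": the same for the moment, N m; "finger_gap": opening from 0.0 (shut) to 1.0 (fully open).
Only numpy, scipy, OpenCV 4.12 (cv2) and the standard library are available. Lean on these libraries where they do the work, as an engineer would, in place of code of your own. Each camera call takes 0.05 s, during which the arm holds its last target.

## Working session

There is one attempt and no reset: what is moved stays moved. The work goes in short steps, each a Python script; the robot and the scene stay as the last script left them, time stands still between calls to the robot, and variables do not carry over. Pictures are saved under pics/ and viewed, and the job is handed in when it is done.

```bash
mkdir -p pics; ls; python3 - <<'E'
from station import *
import cv2
for n in ["scene","top"]:
    p,d=capture(n); cv2.imwrite(f"pics/{n}0.png",p[:,:,::-1])
    import numpy as np; np.savez(f"pics/{n}0.npz",p=p,d=d)
    print(n,get_calibration(n))
print(observe())
E
```

```text
pics
scene {'intrinsics': array([[558.61930758,   0.        , 314.07152182],
       [  0.        , 558.61930758, 244.46983715],
       [  0.        ,   0.        ,   1.        ]]), 'rvec': array([ 1.1498292 ,  2.58804324, -0.75228551]), 'tvec': array([ 413.706301  , -329.00422126, 1607.65026399])}
top {'intrinsics': array([[460.9052105 ,   0.        , 319.83273292],
       [  0.        , 460.9052105 , 236.56317344],
       [  0.        ,   0.        ,   1.        ]]), 'rvec': array([ 2.13305888, -2.13618084,  0.14172196]), 'tvec': array([  5.85032797, 577.15495608, 873.01471406])}
{'t': 0.1, 'q': array([ 1.12587579e+00,  8.78862562e-02,  1.37216537e+00, -1.98500281e-05,
        1.68360278e+00, -1.03095466e-01]), 'joint_vel': array([ 0.00063784, -0.00193138, -0.00389589, -0.00027151,  0.00118144,
        0.00015772]), 'effort': array([ 1.72266751e-03, -3.53016901e+01, -3.14216316e+01, -1.63953669e-04,
        7.98489695e-03,  1.36486764e-05]), 'tool_pos': array([184.16858112, 517.74996979, 230.22177973]), 'orientation': array([ 1.70082660e-01,  9.85429260e-01, -9.95090223e-04, -2.69452627e-04]), 'ft_force': array([-0.55773172, -0.1072241 , -0.17430428]), 'wrist_torque': array([ 0.00909527, -0.00506179, -0.02317578]), 'finger_gap': 0.9960789454272805}
```

View pics/scene0.png

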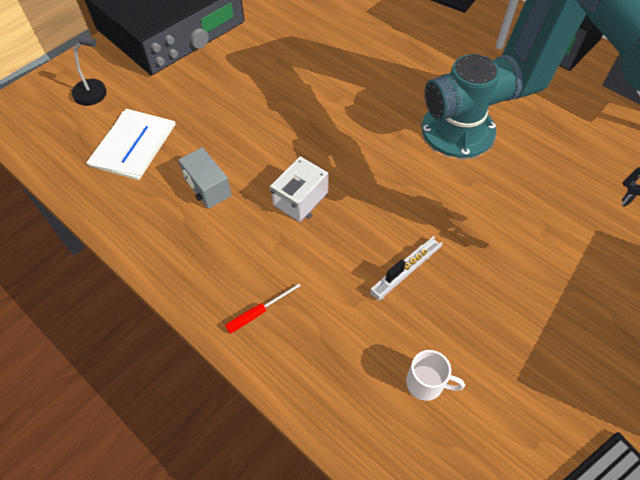

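View pics/top0.png

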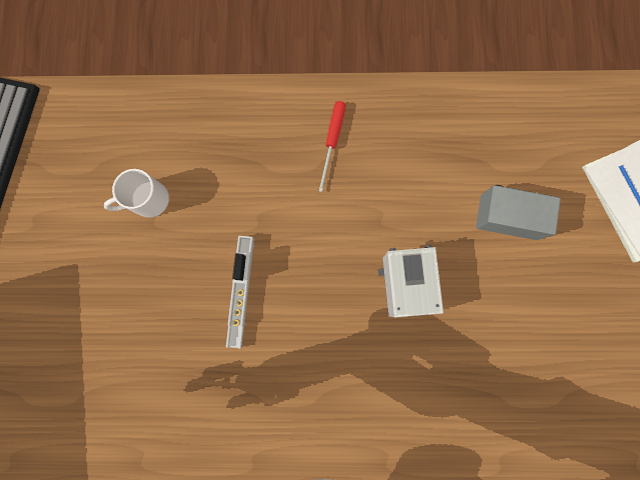

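```bash
cat > h.py <<'E'
import numpy as np, cv2
from scipy.spatial.transform import Rotation as R
def ray(cal,u,v,z):
    K=cal["intrinsics"];Rm=cv2.Rodrigues(np.array(cal["rvec"]))[0];t=np.array(cal["tvec"]).ravel()
    c=-Rm.T@t; d=Rm.T@np.linalg.inv(K)@np.array([u,v,1.])
    return c+d*(z-c[2])/d[2]
def proj(cal,P):
    return cv2.projectPoints(np.array(P,float).reshape(-1,1,3),np.array(cal["rvec"]),np.array(cal["tvec"]),cal["intrinsics"],None)[0].reshape(-1,2)
def crop(p,x0,y0,w,h,s,name):
    c=cv2.resize(p[y0:y0+h,x0:x0+w],None,fx=s,fy=s,interpolation=cv2.INTER_CUBIC)
    cv2.imwrite(name,c[:,:,::-1])
E
python3 - <<'E'
from h import *
p=np.load("pics/top0.npz")["p"]
crop(p,200,225,90,135,4,"pics/c1.png")
crop(p,365,230,95,100,6,"pics/c2.png")
E
```

```text
(no output)
```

View pics/c1.png

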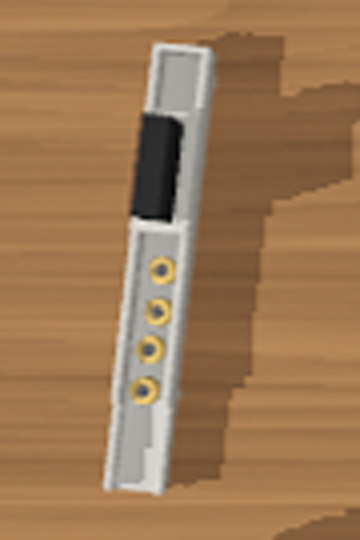

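View pics/c2.png

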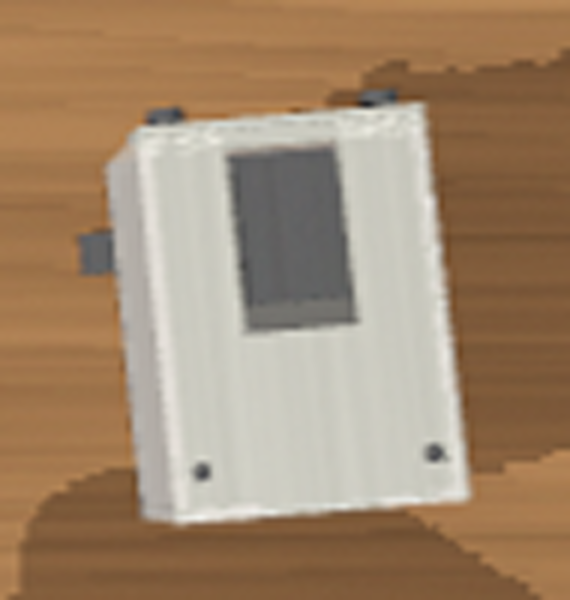

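```bash
cat >> h.py <<'E'
from scipy.optimize import least_squares
def fit(cals,obs,x0):
    # obs: list of (cal, local pts Nx3, pix Nx2); fit x,y,yaw on bench
    def tf(x,P):
        c,s=np.cos(x[2]),np.sin(x[2]);P=np.asarray(P,float)
        return np.c_[x[0]+c*P[:,0]-s*P[:,1],x[1]+s*P[:,0]+c*P[:,1],P[:,2]]
    f=lambda x:np.concatenate([(proj(c,tf(x,P))-px).ravel() for c,P,px in obs])
    r=least_squares(f,x0,x_scale=[1,1,.01],loss="soft_l1");return r.x,f(r.x).reshape(-1,2)
E
python3 - <<'E'
from h import *
from station import *
c=get_calibration("top")
A=lambda a,x,y,s:np.array(a)/s+[x,y]-.5+.5/s
px=A([[155,45],[212,47],[105,488],[163,492]],200,225,4)
P=[[105,14,30],[105,-14,30],[-118,14,23],[-118,-14,23]]
print(ray(c,*px[0],30),ray(c,*px[2],23))
print(fit(0,[(c,P,px)],[450,150,0]))
px=A([[228,155],[335,146],[357,322],[246,331]],365,230,6)
P=[[54,18,85],[54,-18,85],[2,-18,85],[2,18,85]]
px2=A([[425,104],[468,497],[178,522],[138,130]],365,230,6)
P2=[[60,-45,85],[-60,-45,85],[-60,45,85],[60,45,85]]
print(fit(0,[(c,P,px)],[450,-150,0]));print(fit(0,[(c,P2,px2)],[450,-150,0]))
d=np.load("pics/top0.npz")["d"];K=c["intrinsics"]
Rm=cv2.Rodrigues(c["rvec"])[0]
for u,v in [(140,190),(515,210),(338,120),(320,190)]:
    print(u,v,Rm.T@(np.linalg.inv(K)@[u,v,1]*d[v,u]-c["tvec"].ravel()))
E
```

```text
[581.11759562 170.30290492  30.        ] [361.51030932 190.53609015  23.        ]
(array([ 4.77165022e+02,  1.65407548e+02, -9.14636315e-02]), array([[ 0.29228095, -0.92130672],
       [-0.26439176, -0.21286419],
       [ 0.19813924,  0.2985083 ],
       [-0.22732516,  0.65125018]]))
(array([ 4.80569493e+02, -1.72760731e+02,  8.47487530e-02]), array([[-0.5613156 ,  0.91589514],
       [ 0.70858795,  0.76306695],
       [ 0.33545359, -0.90176498],
       [-0.44346266, -0.73992385]]))
(array([ 4.85724039e+02, -1.72942490e+02,  7.86212913e-02]), array([[-0.1434008 ,  0.77254892],
       [ 0.27303138, -0.33280255],
       [-0.11493145, -0.62232418],
       [-0.00856816,  0.27677265]]))
140 190 [685.14424544 389.07904671   0.74276586]
515 210 [ 621.59248827 -368.0234726    81.51785167]
338 120 [828.22797137 -32.98045694  25.80327291]
320 190 [679.8419701    5.18623829  14.24649226]
```

```bash
cat >> h.py <<'E'
def frame(yaw,tip=0.0,flip=0):
    """tool orientation: chute frame rotated (tip nose-down), tool z = -chute z, tool y=+-chute y"""
    C=R.from_euler("z",yaw)*R.from_euler("y",-0.0)*R.from_euler("y",-tip)
    T=R.from_matrix(np.array([[-1,0,0],[0,1,0],[0,0,-1]],float)) if flip==0 else R.from_matrix(np.array([[1,0,0],[0,-1,0],[0,0,-1]],float))
    return C*T
def tcp_from_chute(p,yaw,tip,g=(40,0,36),flip=0):
    C=R.from_euler("z",yaw)*R.from_euler("y",-tip)
    return np.array(p)+C.apply(g), frame(yaw,tip,flip).as_quat()
def chute_from_corner(corner,yaw,tip):
    C=R.from_euler("z",yaw)*R.from_euler("y",-tip)
    return np.array(corner)-C.apply([-73,0,7])
E
python3 - <<'E'
from h import *
from station import *
print(R.from_euler("y",-.5).apply([1,0,0]))
for flip in (0,1):
    print("pick",solve_ik(*map(list,tcp_from_chute([477,165.4,0],-.0915,0,flip=flip))))
    for tip in (0,.4,.75):
        for cy in (-167,):
            o=chute_from_corner([544,cy,100],.08,tip)
            print(tip,solve_ik(*map(list,tcp_from_chute(o,.08,tip,flip=flip))))
E
```

```text
[0.87758256 0.         0.47942554]
pick [ 1.98593029e-01  1.90320967e-01  1.65560163e+00 -4.44089210e-16
  1.29567005e+00 -1.28070330e+00]
0 [-3.19990837e-01  4.01852244e-01  1.19167077e+00 -4.44089210e-16
  1.54806964e+00 -1.97078716e+00]
0.4 [-0.42638988  0.09332572  1.53601335  0.20696007  1.16597553 -2.12559204]
0.75 [-0.56893207 -0.13761708  1.83182404  0.55848345  0.89050363 -2.45196006]
pick [ 1.98593029e-01  1.90320967e-01  1.65560163e+00 -4.44089210e-16
  1.29567005e+00  1.86088936e+00]
0 [-3.19990837e-01  4.01852244e-01  1.19167077e+00 -4.44089210e-16
  1.54806964e+00  1.17080549e+00]
0.4 [-0.42638988  0.09332572  1.53601335  0.20696007  1.16597553  1.01600062]
0.75 [-0.56893207 -0.13761708  1.83182404  0.55848345  0.89050363  0.68963259]
```

```bash
python3 - <<'E'
from h import *
from station import *
import pickle
def look(n,pos,yaw):
    goto(list(pos),list(frame(yaw,0,1).as_quat())); hold(.3)
    c=get_calibration("wrist");p,d=capture("wrist");o=observe()
    pickle.dump((c,p,d,o),open(f"pics/{n}.pkl","wb"));cv2.imwrite(f"pics/{n}.png",p[:,:,::-1]);print(o["t"],o["tool_pos"],-cv2.Rodrigues(c["rvec"])[0].T@c["tvec"].ravel())
look("w_ch",(470,165,270),-.0915)
E
```

```text
2.1833 [469.87277003 165.37264577 269.9586721 ] [544.41654281 158.12572359 414.27052759]
```

View pics/w_ch.png

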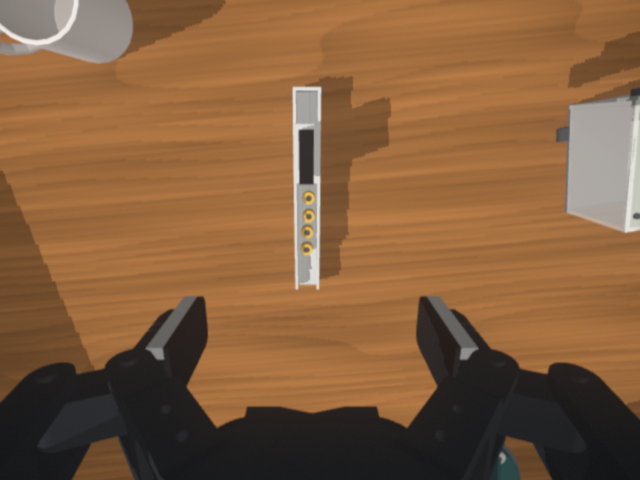

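```bash
python3 - <<'E'
from h import *
import pickle
c,p,d,o=pickle.load(open("pics/w_ch.pkl","rb"))
crop(p,280,75,60,110,7,"pics/c3.png");crop(p,280,185,60,110,7,"pics/c4.png")
im=np.hstack([cv2.imread("pics/c3.png"),cv2.imread("pics/c4.png")]);cv2.imwrite("pics/c34.png",im[:, :, :]);print(im.shape)
E
```

```text
(770, 840, 3)
```

View pics/c34.png

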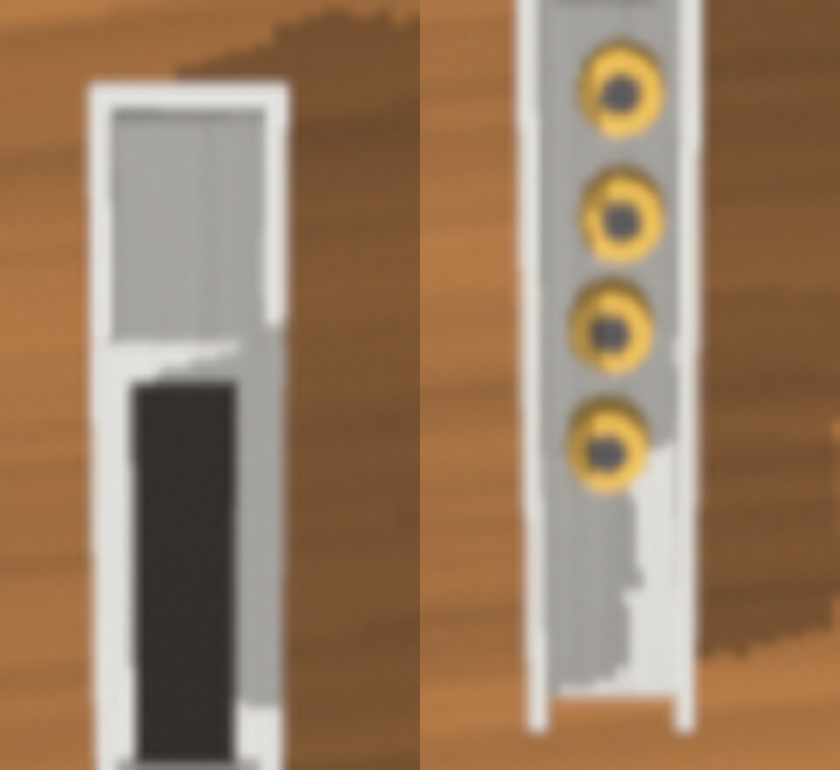

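```bash
python3 - <<'E'
from h import *
import pickle
c,p,d,o=pickle.load(open("pics/w_ch.pkl","rb"))
A=lambda a,x,y,s:np.array(a,float)/s+[x,y]-.5+.5/s
px=np.r_[A([[88,82],[290,82],[131,382],[238,382],[135,764],[236,764]],280,75,7),A([[106,732],[277,732]],280,185,7)]
P=[[105,14,30],[105,-14,30],[65,7,73],[65,-7,73],[15,7,73],[15,-7,73],[-118,14,23],[-118,-14,23]]
print(fit(0,[(c,P,px)],[477,165,-.09]))
E
```

```text
(array([ 4.76051610e+02,  1.69542818e+02, -9.44729123e-02]), array([[ 0.29815062,  0.44390409],
       [-0.42923682,  0.51583085],
       [ 0.02243912,  0.00437236],
       [ 0.06659153,  0.04154075],
       [-0.10755979,  0.03135835],
       [ 0.14061163,  0.06444131],
       [ 0.48313426, -1.06143367],
       [-0.52047853, -1.01626268]]))
```

```bash
python3 - <<'E'
from h import *
from station import *
import pickle
def look(n,pos,yaw):
    goto(list(pos),list(frame(yaw,0,1).as_quat())); hold(.3)
    c=get_calibration("wrist");p,d=capture("wrist");o=observe()
    pickle.dump((c,p,d,o),open(f"pics/{n}.pkl","wb"));cv2.imwrite(f"pics/{n}.png",p[:,:,::-1]);print(o["t"],o["tool_pos"],-cv2.Rodrigues(c["rvec"])[0].T@c["tvec"].ravel())
look("w_h1",(420,-168,230),.08)
look("w_h2",(520,-168,230),.08)
a=[cv2.resize(cv2.imread(f"pics/w_h{i}.png"),(400,300)) for i in (1,2)]
cv2.imwrite("pics/wh.png",np.hstack(a))
E
```

```text
3.8167 [ 420.27979465 -167.49561165  230.07796845] [ 494.92729352 -161.96687894  374.43923646]
4.65 [ 519.46175651 -168.14449913  230.5691418 ] [ 593.89011269 -162.82148503  374.9940464 ]
```

View pics/wh.png

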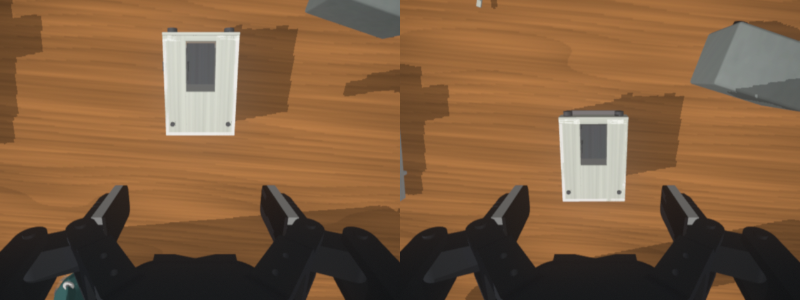

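```bash
python3 - <<'E'
from h import *
import pickle
c,p,d,o=pickle.load(open("pics/w_h1.pkl","rb"))
crop(p,255,35,135,190,4,"pics/c5.png")
print(get:=c["rvec"])
c,p,d,o=pickle.load(open("pics/w_h2.pkl","rb"))
crop(p,245,165,125,165,4,"pics/c6.png")
E
```

```text
[-2.13774618  1.97386178  0.293502  ]
```

View pics/c5.png

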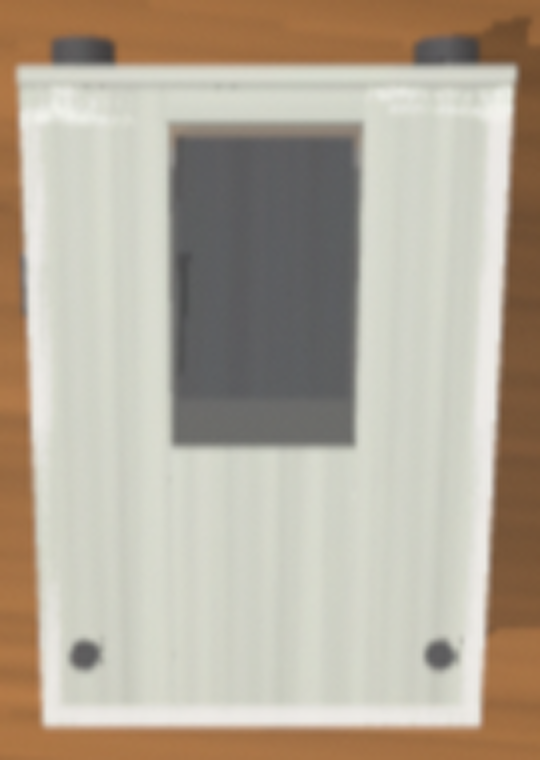

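View pics/c6.png

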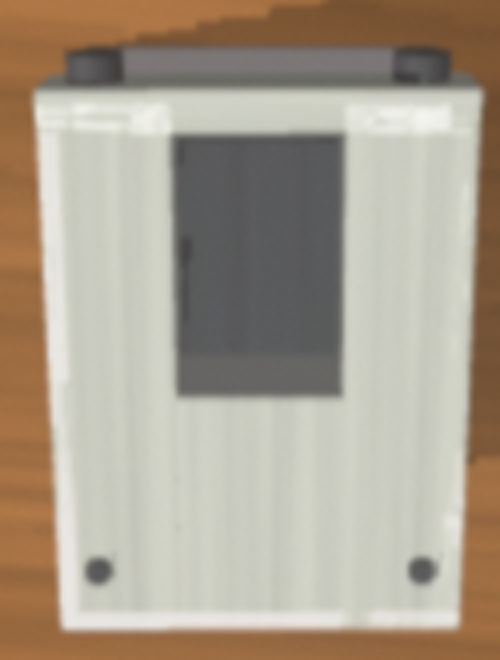

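```bash
python3 - <<'E'
from h import *
import pickle
c1=pickle.load(open("pics/w_h1.pkl","rb"))[0];c2=pickle.load(open("pics/w_h2.pkl","rb"))[0]
A=lambda a,x,y,s:np.array(a,float)/s+[x,y]-.5+.5/s
M=[[54,18,85],[54,-18,85],[2,-18,85],[2,18,85],[-60,45,85],[-60,-45,85]]
p1=A([[168,124],[362,124],[355,446],[173,446],[43,727],[481,727]],255,35,4)
p2=A([[175,134],[343,134],[342,397],[177,397],[62,629],[460,629]],245,165,4)
l1=A([[15,66],[518,66]],255,35,4);l2=A([[35,90],[485,90]],245,165,4)
for o in ([(c1,M,p1)],[(c2,M,p2)],[(c1,M,p1),(c2,M,p2)]):
    x,r=fit(0,o,[480,-172,.08]);print(x);print(np.round(r,1).tolist())
for h in range(0,9,2):
    L=[[63,45,85+h],[63,-45,85+h]]
    print(h);x,r=fit(0,[(c1,M+L,np.r_[p1,l1]),(c2,M+L,np.r_[p2,l2])],[480,-172,.08]);print(x,np.round(r[[6,7,14,15]],1).tolist(),(r**2).sum())
E
```

```text
[ 4.82372976e+02 -1.70151256e+02  8.13781414e-02]
[[-0.1, 1.2], [0.2, 1.1], [0.2, -6.7], [-0.4, -6.6], [0.6, 0.3], [-0.6, 0.1]]
[ 4.81706107e+02 -1.70113475e+02  7.93214420e-02]
[[-0.9, 1.1], [0.9, 1.0], [0.3, -5.4], [-0.2, -5.3], [0.4, 0.3], [-0.6, 0.1]]
[ 4.82041886e+02 -1.70133675e+02  8.04294972e-02]
[[-0.0, 1.6], [0.2, 1.6], [0.2, -6.2], [-0.4, -6.2], [0.5, 0.6], [-0.8, 0.5], [-1.0, 0.7], [0.9, 0.6], [0.4, -5.8], [-0.1, -5.7], [0.5, 0.0], [-0.4, -0.2]]
0
[ 4.82484175e+02 -1.70119355e+02  7.96416533e-02] [[1.2, 2.0], [-1.5, 2.0], [0.6, 0.3], [-1.1, 0.1]] 188.96045021888878
2
[ 4.82536127e+02 -1.70124024e+02  7.95626368e-02] [[0.9, 1.4], [-0.9, 1.4], [0.3, 0.6], [-0.8, 0.4]] 185.36977330971527
4
[ 4.82537492e+02 -1.70127064e+02  7.96026626e-02] [[0.5, 0.8], [-0.4, 0.9], [-0.1, 1.1], [-0.4, 0.8]] 182.58675503820464
6
[ 4.82473344e+02 -1.70125098e+02  7.97865679e-02] [[0.1, 0.4], [0.1, 0.4], [-0.5, 1.6], [-0.1, 1.3]] 179.81161904172507
8
[ 4.82359916e+02 -1.70124465e+02  7.99654300e-02] [[-0.4, 0.1], [0.6, 0.0], [-0.9, 2.2], [0.3, 1.9]] 178.24039591052122
```

```bash
python3 - <<'E'
from h import *
from station import *
import pickle
o=[476.05,169.5,0];yaw=-.0945
p,q=tcp_from_chute(o,yaw,0,g=(40,0,36.5),flip=1)
goto(list(p+[0,0,90]),list(q))
servo_line(list(p+[0,0,15]),150)
servo_line(list(p),50); hold(.2); s=observe();print(s["tool_pos"],p,s["ft_force"])
gripper_to(0.0,120); hold(.3)
s=observe();print(s["t"],s["tool_pos"],s["ft_force"],s["wrist_torque"],s["finger_gap"])
c=get_calibration("wrist");pp,d=capture("wrist");s=observe()
pickle.dump((c,pp,d,s),open("pics/g1.pkl","wb"));cv2.imwrite("pics/g1.png",pp[:,:,::-1])
E
```

```text
[516.0889939  165.80643991  36.80398348] [515.87152788 165.72562355  36.5       ] [-0.47463572  0.3296789   0.32688834]
8.225 [515.98855196 165.71193933  36.67029556] [ 0.35053196 -0.0213413   1.25217612] [-0.01693822  0.06248168 -0.02963968] 0.1473908659604572
```

View pics/g1.png

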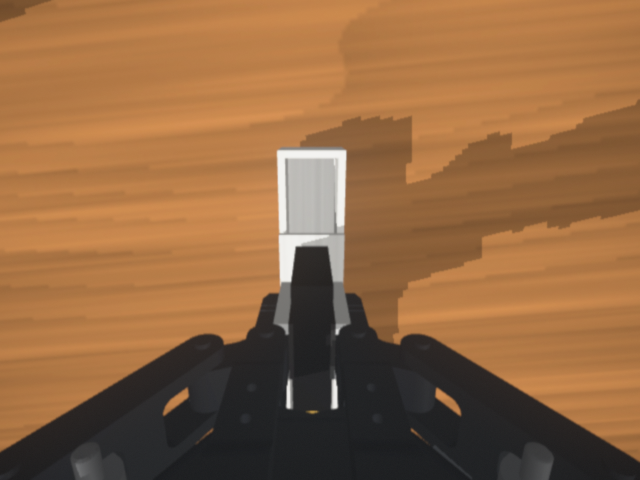

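```bash
python3 - <<'E'
from h import *
import pickle
c,p,d,o=pickle.load(open("pics/g1.pkl","rb"))
crop(p,260,130,110,150,5,"pics/c7.png")
P=[[105,14,30],[105,-14,30],[65,7,73],[65,-7,73],[62,14,30],[62,-14,30]]
px=np.array([[277,149],[346.5,149],[295.5,246],[328,246],[278.5,234],[344.5,234]],float)
print(fit(0,[(c,P[:4],px[:4])],[476,169,-.09]))
for z in(30,):print(ray(c,312,149,30))
print(c["rvec"],R.from_quat(o["orientation"]).as_euler("zyx"))
E
```

```text
(array([ 4.88436003e+02,  1.69588173e+02, -1.13375811e-01]), array([[ -0.15365224, -31.07098673],
       [  0.1895569 , -29.80946259],
       [ -7.72295872,   1.84992431],
       [  3.708828  ,   2.55738718]]))
[580.91020213 158.76219521  30.        ]
[-1.96663592  2.16565523  0.32188537] [ 9.44452959e-02  3.03876828e-04 -3.14158857e+00]
```

View pics/c7.png

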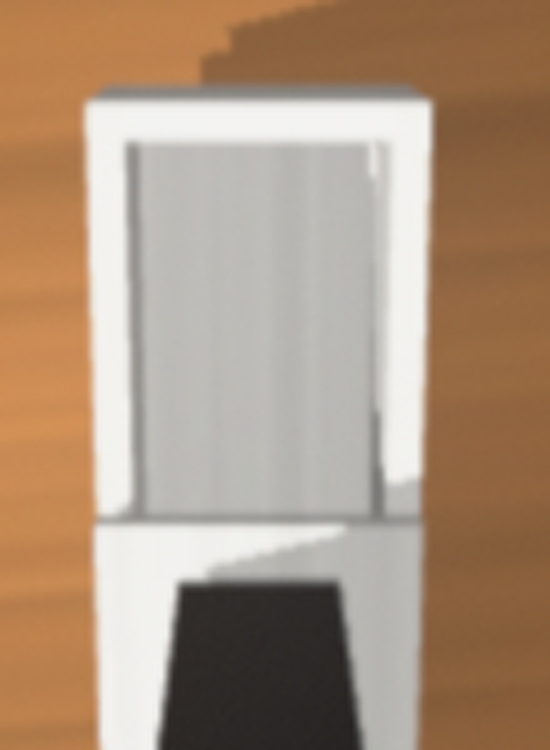

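```bash
python3 - <<'E'
from h import *
import pickle
c,p,d,o=pickle.load(open("pics/g1.pkl","rb"))
A=lambda a,x,y,s:np.array(a,float)/s+[x,y]-.5+.5/s
P=[[105,14,30],[105,-14,30],[65,7,33],[65,-7,33]]
px=A([[86,101],[432,101],[179,582],[341,582]],260,130,5)
x,r=fit(0,[(c,P,px)],[476,169,-.09]);print(x,r)
t=o["tool_pos"];Cz=R.from_euler("z",-.0944)
print("tool in chute:",R.from_euler("z",-x[2]).apply(t-np.r_[x[:2],0]), R.from_euler("z",.0944).apply(np.r_[x[:2],0]-t))
E
```

```text
[ 4.75798696e+02  1.68966531e+02 -9.45175583e-02] [[ 0.5570687   0.77081797]
 [-0.51433062  0.65239833]
 [ 0.10895715 -0.89743658]
 [-0.14089739 -0.9526938 ]]
tool in chute: [40.31761573  0.57631474 36.67230705] [-40.3176832   -0.57157506 -36.67230705]
```

```bash
python3 - <<'E'
from h import *
import pickle
c1=pickle.load(open("pics/w_h1.pkl","rb"))[0];c2=pickle.load(open("pics/w_h2.pkl","rb"))[0]
A=lambda a,x,y,s:np.array(a,float)/s+[x,y]-.5+.5/s
M=[[54,18,85],[54,-18,85],[-60,45,85],[-60,-45,85]]
p1=A([[168,124],[362,124],[43,727],[481,727]],255,35,4)
p2=A([[175,134],[343,134],[62,629],[460,629]],245,165,4)
l1=A([[15,66],[518,66]],255,35,4);l2=A([[35,90],[485,90]],245,165,4)
for h in range(0,9,2):
    L=[[63,45,85+h],[63,-45,85+h]]
    print(h);x,r=fit(0,[(c1,M+L,np.r_[p1,l1]),(c2,M+L,np.r_[p2,l2])],[480,-172,.08]);print(x,np.round(r,1).tolist(),(r**2).sum())
E
```

```text
0
[ 4.82870888e+02 -1.70097397e+02  7.97512713e-02] [[0.0, 0.4], [0.3, 0.4], [0.4, -0.4], [-0.7, -0.4], [1.2, 1.4], [-1.4, 1.4], [-0.9, -0.3], [1.0, -0.4], [0.4, -0.8], [-0.4, -1.0], [0.6, -0.2], [-1.1, -0.4]] 14.814685934660773
2
[ 4.82904865e+02 -1.70105711e+02  7.96035947e-02] [[0.1, 0.3], [0.3, 0.3], [0.4, -0.5], [-0.7, -0.5], [0.8, 0.8], [-0.9, 0.8], [-0.9, -0.4], [1.0, -0.5], [0.4, -0.8], [-0.4, -1.0], [0.3, 0.2], [-0.7, -0.0]] 9.24131116913907
4
[ 4.82888237e+02 -1.70109670e+02  7.96596536e-02] [[0.1, 0.3], [0.3, 0.3], [0.5, -0.4], [-0.7, -0.4], [0.5, 0.3], [-0.3, 0.3], [-0.9, -0.3], [1.0, -0.4], [0.4, -0.8], [-0.4, -1.0], [-0.1, 0.6], [-0.4, 0.4]] 6.890366397509953
6
[ 4.82810498e+02 -1.70105483e+02  7.98552022e-02] [[0.0, 0.5], [0.3, 0.5], [0.5, -0.3], [-0.7, -0.4], [0.0, -0.1], [0.2, -0.1], [-0.9, -0.3], [1.0, -0.4], [0.5, -0.7], [-0.4, -1.0], [-0.5, 1.2], [-0.0, 0.9]] 7.775993589833913
8
[ 4.82716025e+02 -1.70099986e+02  8.00404277e-02] [[0.0, 0.6], [0.3, 0.6], [0.5, -0.2], [-0.7, -0.3], [-0.4, -0.5], [0.7, -0.5], [-0.9, -0.1], [1.0, -0.2], [0.5, -0.6], [-0.4, -0.9], [-0.9, 1.7], [0.3, 1.4]] 12.15245528712364
```

```bash
cat >> h.py <<'E'
HO=np.array([482.8,-170.0]);HY=.0797;G=(40.2,0,36.7)
HX=np.array([np.cos(HY),np.sin(HY),0]);LIP=np.r_[HO,85]+63*HX
def pose(dx,dz,tip):
    """corner at lip + dx outward, dz up"""
    return tcp_from_chute(chute_from_corner(LIP+dx*HX+[0,0,dz],HY,tip),HY,tip,G,1)
def corner_now(o):
    T=R.from_quat(o["orientation"]); C=T*frame(0,0,1).inv()
    c=o["tool_pos"]+C.apply(np.array([-73,0,7])-G)-LIP
    ly=np.array([-HX[1],HX[0],0]); return np.array([c@HX,c@ly,c[2]]), C.apply([0,0,1])
E
python3 - <<'E'
from h import *
from station import *
import pickle
s=observe();p0=s["tool_pos"].copy()
servo_line(list(p0+[0,0,20]),60);hold(.2);s=observe();print(s["t"],s["ft_force"],s["wrist_torque"])
servo_line(list(p0+[0,0,130]),150)
p,q=pose(4,35,0)
servo_line(list(p),130,ori=list(q));hold(.5)
f=[]
for i in range(5):
    hold(.06);s=observe();f.append(s["ft_force"])
print(s["t"],np.mean(f,0),np.std(f,0),s["wrist_torque"],corner_now(s),s["finger_gap"])
c=get_calibration("wrist");pp,d=capture("wrist");cv2.imwrite("pics/a1.png",pp[:,:,::-1])
pp,d=capture("scene");crop(pp,220,110,160,120,5,"pics/a1s.png")
E
```

```text
8.9583 [ 0.49798701 -0.00604457 -2.31438804] [ 0.04641694 -0.05470776 -0.04709863]
13.5 [ 0.10073171  0.41336956 -2.70411766] [0.21164574 0.39738874 0.58198414] [-0.04726093 -0.10718948 -0.03441387] (array([ 4.02436793e+00, -1.15160570e-02,  3.50007921e+01]), array([-5.35903599e-05,  1.27951450e-05,  9.99999998e-01])) 0.1489416299971476
```

View pics/a1s.png

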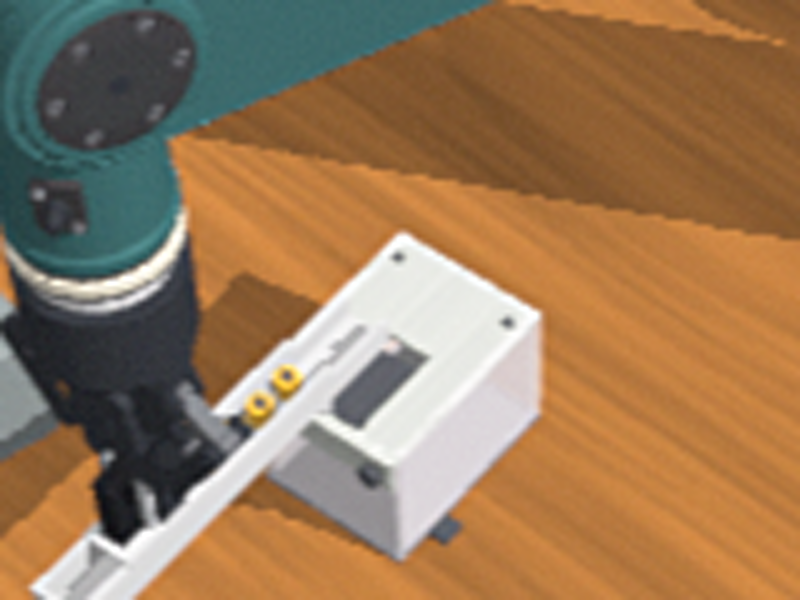

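View pics/a1.png

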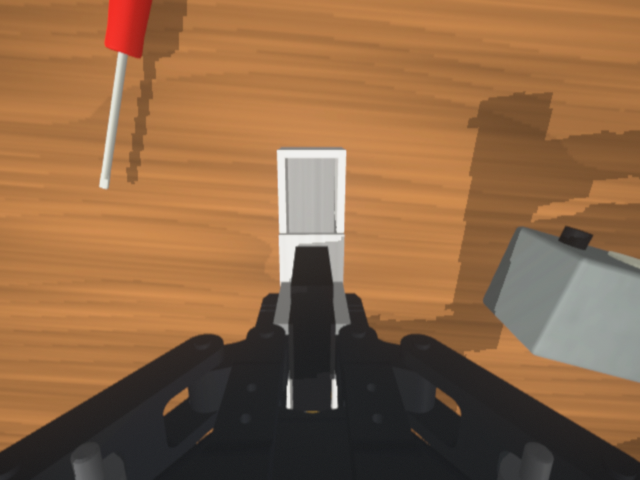

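```bash
cat >> h.py <<'E'
from station import *
def ftm(n=6):
    f=[];m=[]
    for i in range(n):
        hold(.02);s=observe();f.append(s["ft_force"]);m.append(s["wrist_torque"])
    return np.mean(f,0),np.mean(m,0),s
E
python3 - <<'E'
from h import *
p,q=pose(4,12,0);servo_line(list(p),60);hold(.3)
b,bm,s=ftm(12);print(b,bm,corner_now(s)[0])
np.save("base.npy",np.r_[b,bm])
p,q=pose(4,-2,0);r=servo_line(list(p),8,f_stop=2.0)
f,m,s=ftm(12);print(r,s["t"],f-b,m-bm,corner_now(s)[0])
f,m,s=ftm(12);print(r,s["t"],f-b,m-bm,corner_now(s)[0])
E
```

```text
[ 0.05788952 -0.08042846 -2.26988178] [ 0.01000217 -0.09932731 -0.00404154] [ 4.06397754 -0.02611416 12.16158956]
True 16.0417 [2.33775858 0.21210722 6.91356312] [-0.10944084  0.32354633  0.04485425] [3.99633413 0.06254657 0.98981423]
True 16.2417 [ 3.04255075 -0.01040741  7.97879468] [-0.12202642  0.34702211  0.06048031] [4.00561873 0.06706565 0.98118859]
```

```bash
python3 - <<'E'
from h import *
B=np.load("base.npy")
s=observe();p=s["tool_pos"]
for dz in (.3,.3):
    c=observe()["tool_pos"]; servo_line(list(c+[0,0,dz]),5)
    f,m,s=ftm(10);print(s["t"],f-B[:3],m-B[3:],corner_now(s)[0])
E
```

```text
17.0167 [ 1.34595714 -0.16939467  4.29681206] [-0.14925567  0.263849    0.06075016] [3.73664042 0.14318763 1.42039633]
17.4333 [ 0.93388191 -0.46511243  4.04229295] [-0.1701813   0.24816356  0.07506718] [3.59634088 0.17146145 1.5132761 ]
```

```bash
python3 - <<'E'
from h import *
B=np.load("base.npy")
f0=ftm(10)[0]
c=observe()["tool_pos"]; r=servo_line(list(c-7*HX),10,f_stop=2.5)
f,m,s=ftm(10);print(r,s["t"],f-B[:3],m-B[3:],corner_now(s)[0],corner_now(s)[1])
f,m,s=ftm(10);print(r,s["t"],f-B[:3],m-B[3:],corner_now(s)[0])
E
```

```text
True 18.225 [1.92948207 0.24077884 5.38153601] [-0.05141744  0.26229235  0.01325737] [0.69437092 0.29508727 1.31501863] [ 0.00304792 -0.00151774  0.9999942 ]
True 18.3917 [1.7939101  0.48172483 6.1631208 ] [-0.03877469  0.3309524   0.00122685] [0.74146747 0.27397918 1.24977878]
```

```bash
python3 - <<'E'
from h import *
B=np.load("base.npy")
for i in range(2):
    c=observe()["tool_pos"]; r=servo_line(list(c-3*HX+[0,0,.15]),8,f_stop=3)
    f,m,s=ftm(10);print(r,s["t"],f-B[:3],m-B[3:],corner_now(s)[0])
pp,d=capture("scene");crop(pp,220,110,160,120,5,"pics/a2s.png")
pp,d=capture("top");crop(pp,365,150,100,140,5,"pics/a2t.png")
E
```

```text
True 18.8167 [0.74020087 0.06564765 4.85977124] [-0.07976091  0.40549977  0.02863348] [0.72271323 0.31467409 1.40574356]
True 19.2833 [1.38285576 0.08411618 4.91516926] [-0.05495114  0.28414292  0.01943325] [0.69331654 0.30635916 1.43476337]
```

View pics/a2s.png

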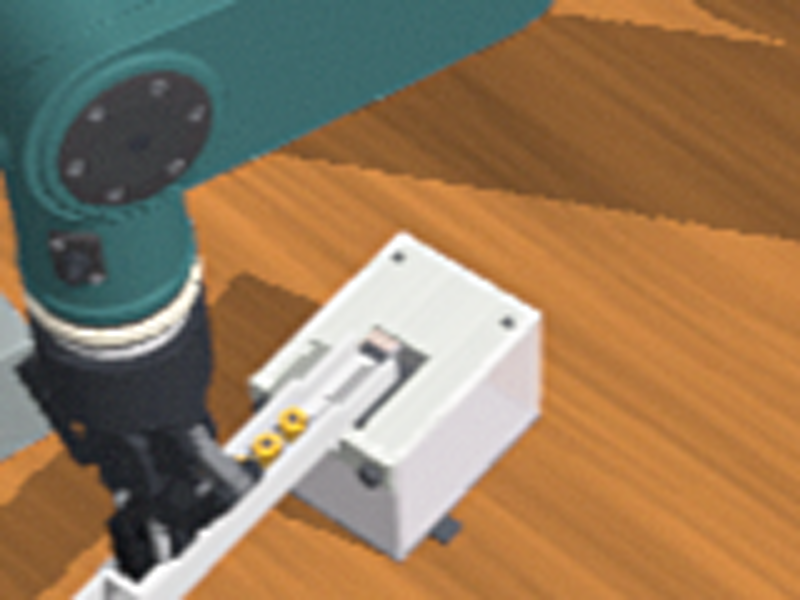

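View pics/a2t.png

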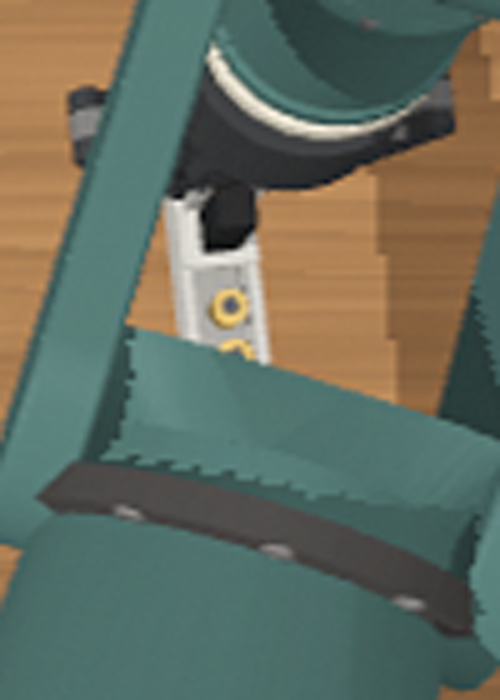

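```bash
cat >> h.py <<'E'
PV=np.array([-74.5,0,7.])
def pose_pv(dx,dy,dz,tip):
    C=R.from_euler("z",HY)*R.from_euler("y",-tip)
    ly=np.array([-HX[1],HX[0],0])
    o=LIP+(dx-1.5)*HX+dy*ly+[0,0,dz]-C.apply(PV)
    return tcp_from_chute(o,HY,tip,G,1)
def run(tips,st,target,B,vmax=60):
    for t in tips:
        p,q=pose_pv(st[0],st[1],st[2],t)
        c=observe()["tool_pos"]
        L=np.linalg.norm(p-c); 
        r=servo_line(list(p),max(8,min(vmax,L/.22)),ori=list(q),f_stop=6)
        f,m,s=ftm(4);F=f-B[:3];cn,z=corner_now(s);n=F@z
        print(f"{s['t']:.2f} tip {t:.2f} act {np.arccos(z[2]):.3f} F {np.round(F,1)} n {n:.1f} My {m[1]-B[4]:.2f} cn {np.round(cn,2)} st {np.round(st,2)} {r}",flush=True)
        if np.linalg.norm(F)>10: print("high")
        st[2]+=np.clip((target-n)/12,-.35,.3)
    return st
E
python3 - <<'E'
from h import *
B=np.load("base.npy")
s=observe();cn,z=corner_now(s);st=list(cn);st[0]+=.2;st[2]-=0.0
st=run(np.arange(.04,.21,.04),st,5,B)
np.save("st.npy",st)
E
```

```text
19.82 tip 0.04 act 0.040 F [0.7 0.1 5.2] n 5.2 My 0.41 cn [0.7  0.29 1.45] st [0.88 0.31 1.39] False
20.27 tip 0.08 act 0.080 F [ 0.3 -0.4  5.6] n 5.5 My 0.53 cn [0.78 0.28 1.46] st [0.88 0.31 1.38] False
20.70 tip 0.12 act 0.120 F [ 0.1 -0.2  6. ] n 5.9 My 0.63 cn [0.83 0.29 1.48] st [0.88 0.31 1.33] False
21.13 tip 0.16 act 0.160 F [0.1 0.  6.4] n 6.3 My 0.70 cn [0.91 0.3  1.53] st [0.88 0.31 1.25] False
21.57 tip 0.20 act 0.200 F [-0.3  0.   7.5] n 7.4 My 0.77 cn [0.96 0.29 1.55] st [0.88 0.31 1.15] False
```

```bash
sed -i 's|np.clip((target-n)/12,-.35,.3)|np.clip((n-target)/12,-.3,.4)|' h.py; python3 - <<'E'
from h import *
B=np.load("base.npy");st=list(np.load("st.npy"));st[2]=1.35
st=run([.2,.26,.32,.38,.44,.50,.56],st,5.5,B)
np.save("st.npy",st)
E
```

```text
21.88 tip 0.20 act 0.200 F [-0.3  0.   6.8] n 6.7 My 0.76 cn [0.95 0.26 1.61] st [0.88 0.31 1.35] False
22.32 tip 0.26 act 0.260 F [-0.6  0.3  6.6] n 6.6 My 0.68 cn [0.85 0.26 1.81] st [0.88 0.31 1.45] False
22.75 tip 0.32 act 0.320 F [-0.2  0.1  7.2] n 7.0 My 0.78 cn [0.84 0.25 1.98] st [0.88 0.31 1.54] False
23.18 tip 0.38 act 0.380 F [-0.7 -0.1  7.7] n 7.4 My 0.93 cn [0.75 0.27 2.24] st [0.88 0.31 1.66] False
23.62 tip 0.44 act 0.440 F [-1.9 -0.1  8.7] n 8.7 My 1.12 cn [0.69 0.19 2.66] st [0.88 0.31 1.82] False
24.06 tip 0.50 act 0.499 F [-2.8  0.1  9.1] n 9.3 My 1.22 cn [0.47 0.19 3.01] st [0.88 0.31 2.09] False
24.50 tip 0.56 act 0.559 F [-3.8 -0.   9.3] n 9.9 My 1.40 cn [0.29 0.15 3.41] st [0.88 0.31 2.4 ] False
high
```

```bash
sed -i 's|np.clip((n-target)/12,-.3,.4)|np.clip((n-target)/7,-.3,.7)|' h.py; python3 - <<'E'
from h import *
B=np.load("base.npy");st=list(np.load("st.npy"));st[2]+=.3
st=run([.56,.60,.64,.68,.72,.75],st,6.3,B)
np.save("st.npy",st)
pp,d=capture("scene");crop(pp,220,110,160,120,5,"pics/a3s.png")
pp,d=capture("top");crop(pp,365,150,100,140,5,"pics/a3t.png")
E
```

```text
24.82 tip 0.56 act 0.558 F [-3.3 -0.2  8.1] n 8.6 My 1.25 cn [0.29 0.22 3.64] st [0.88 0.31 3.07] False
25.25 tip 0.60 act 0.598 F [-3.9 -0.3  8.2] n 9.0 My 1.36 cn [0.04 0.24 3.89] st [0.88 0.31 3.41] False
25.68 tip 0.64 act 0.638 F [-4.1 -0.2  7.8] n 8.7 My 1.40 cn [-0.11  0.27  4.2 ] st [0.88 0.31 3.79] False
26.12 tip 0.68 act 0.678 F [-4.6 -0.3  8. ] n 9.1 My 1.45 cn [-0.23  0.26  4.52] st [0.88 0.31 4.14] False
26.55 tip 0.72 act 0.718 F [-5.  -0.4  8.3] n 9.5 My 1.53 cn [-0.32  0.28  4.84] st [0.88 0.31 4.53] False
26.98 tip 0.75 act 0.748 F [-5.1 -0.6  7.9] n 9.3 My 1.52 cn [-0.24  0.32  5.35] st [0.88 0.31 4.99] False
```

View pics/a3s.png

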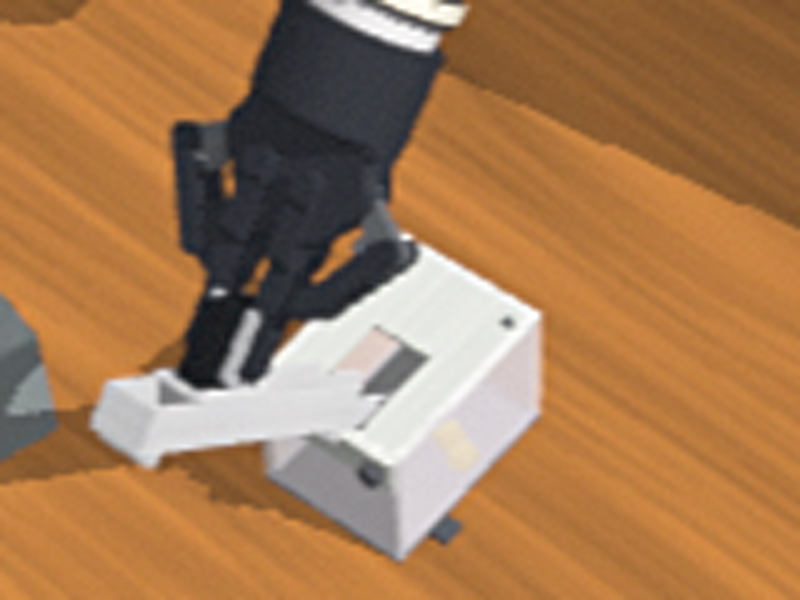

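```bash
python3 - <<'E'
from h import *
B=np.load("base.npy");st=list(np.load("st.npy"))
st=run([.75,.78,.80,.80],st,6.5,B)
np.save("st.npy",st)
pp,d=capture("scene");crop(pp,290,160,60,70,10,"pics/a4s.png")
pp,d=capture("wrist");cv2.imwrite("pics/a4w.png",pp[:,:,::-1])
E
```

```text
27.39 tip 0.75 act 0.747 F [-5.4 -0.4  6.8] n 8.7 My 1.56 cn [-0.33  0.35  5.43] st [0.88 0.31 5.42] False
27.81 tip 0.78 act 0.778 F [-5.4 -0.3  6.6] n 8.5 My 1.62 cn [-0.48  0.34  5.67] st [0.88 0.31 5.74] False
28.21 tip 0.80 act 0.797 F [-5.3 -0.6  6.5] n 8.3 My 1.66 cn [-0.59  0.4   5.81] st [0.88 0.31 6.02] False
28.52 tip 0.80 act 0.797 F [-5.4 -0.7  5.6] n 7.8 My 1.67 cn [-0.63  0.39  5.88] st [0.88 0.31 6.28] False
```

View pics/a4s.png

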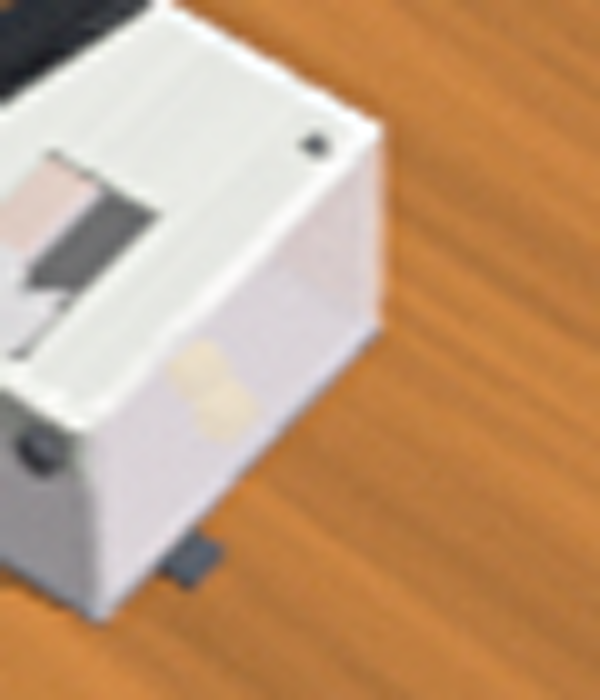

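View pics/a3t.png

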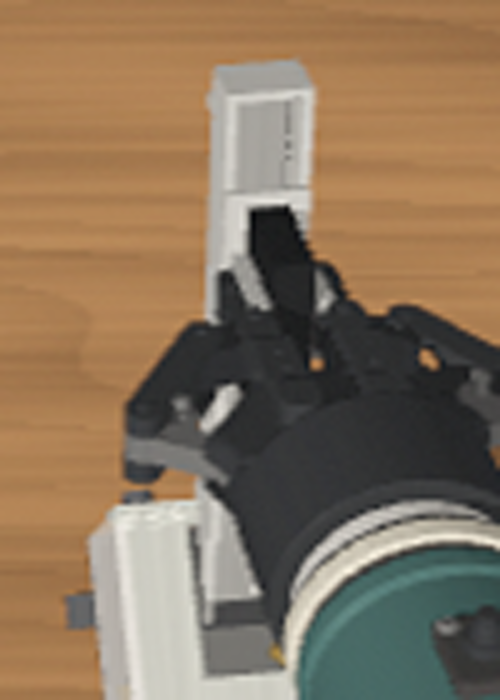

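View pics/a4w.png

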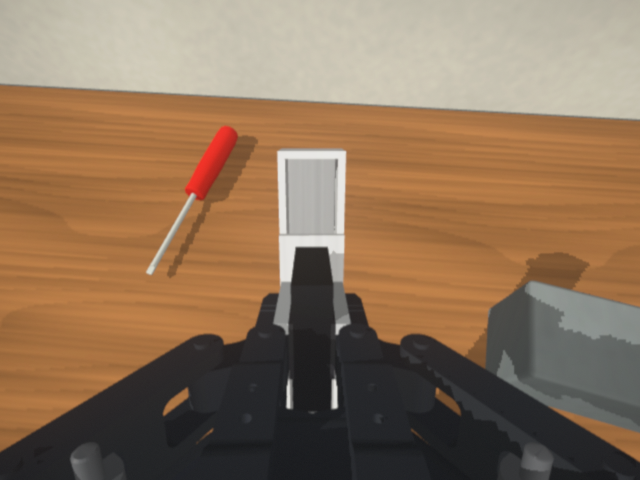

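```bash
python3 - <<'E'
from h import *
B=np.load("base.npy")
hold(.5)
s=observe();C=R.from_quat(s["orientation"])*frame(0,0,1).inv()
ex,ez=C.apply([1,0,0]),C.apply([0,0,1])
p=s["tool_pos"]
servo_line(list(p+3*ez),20,f_stop=8); f,m,s=ftm(4);print(s["t"],f-B[:3])
print(servo_line(list(p+5*ez+10*ex),40,f_stop=8)); f,m,s=ftm(4);print(s["t"],f-B[:3])
print(servo_line(list(p+12*ez+75*ex),80,f_stop=8)); hold(.3);f,m,s=ftm(15);print(s["t"],f-B[:3],m-B[3:],s["tool_pos"])
pp,d=capture("scene");crop(pp,220,110,160,120,5,"pics/a5s.png")
pp,d=capture("top");crop(pp,365,150,100,140,5,"pics/a5t.png")
E
```

```text
29.4917 [-1.24011457 -0.55609326  1.24473197]
False
29.9667 [-0.2139439   0.32852551  2.02054502]
False
31.4833 [-0.13965981 -0.01767025  0.50809468] [-0.05823469  0.63323372  0.00077873] [ 646.28290549 -156.55423937  254.66942641]
```

View pics/a5s.png

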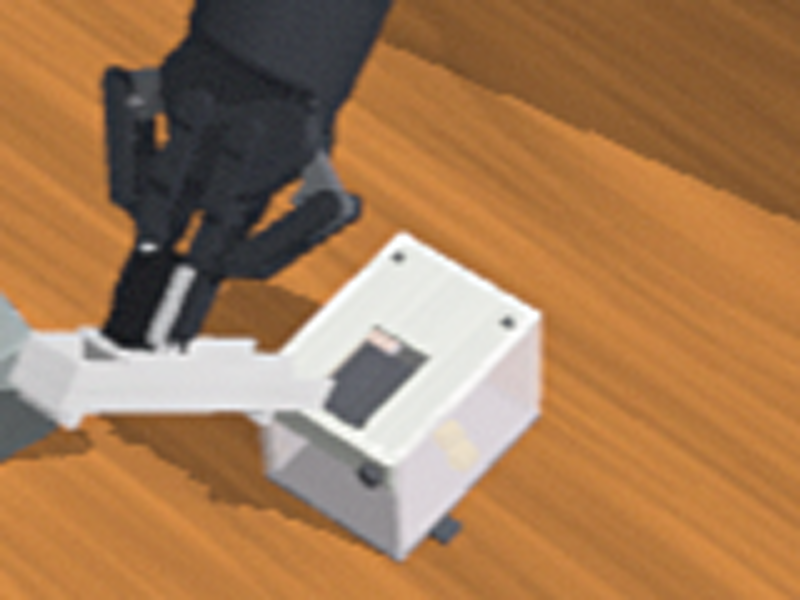

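View pics/a5t.png

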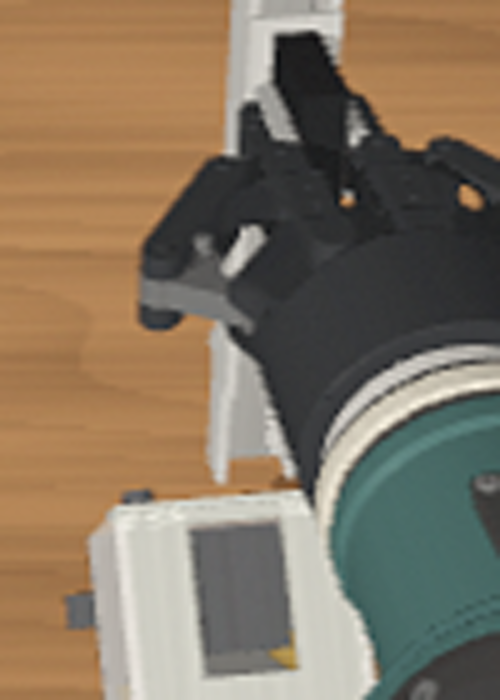

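```bash
python3 - <<'E'
from h import *
B=np.load("base.npy")
p,q=pose(70,60,0);servo_line(list(p),130,ori=list(q));
p,q=tcp_from_chute([500,60,140],-.0,0,G,1)
servo_line(list(p),180,ori=list(q)); hold(.3);f,m,s=ftm(15);print(s["t"],f-B[:3],m-B[3:],s["tool_pos"])
pp,d=capture("top");np.savez("pics/top6.npz",p=pp,d=d);cv2.imwrite("pics/a6t.png",pp[:,:,::-1]);crop(pp,365,230,95,100,6,"pics/a6h.png")
pp,d=capture("scene");crop(pp,220,110,240,180,3.3,"pics/a6s.png");crop(pp,260,150,80,75,8,"pics/a6s2.png")
E
```

```text
34.8833 [-0.24128682  0.01679921  0.81375892] [-0.00694064  0.04925788  0.01528063] [540.23533424  59.99243526 176.7135924 ]
```

View pics/a6t.png

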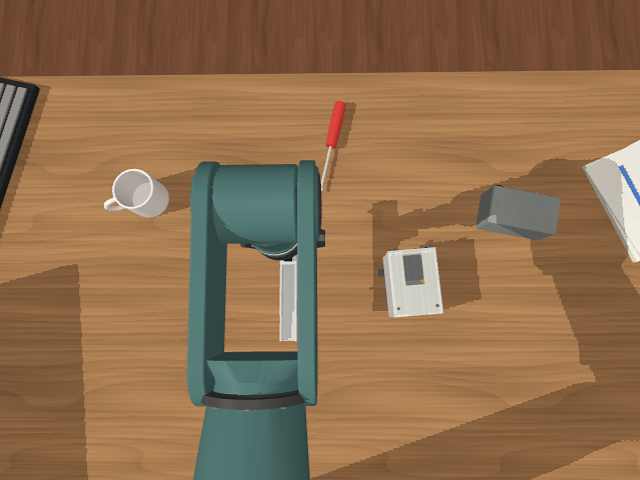

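View pics/a6h.png

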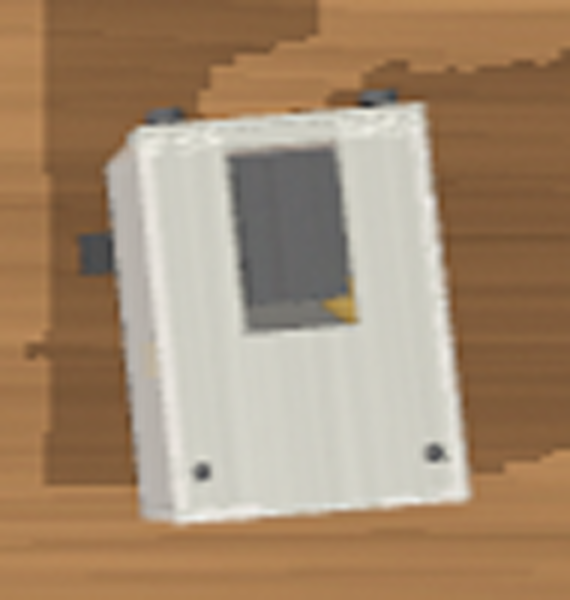

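View pics/a6s.png

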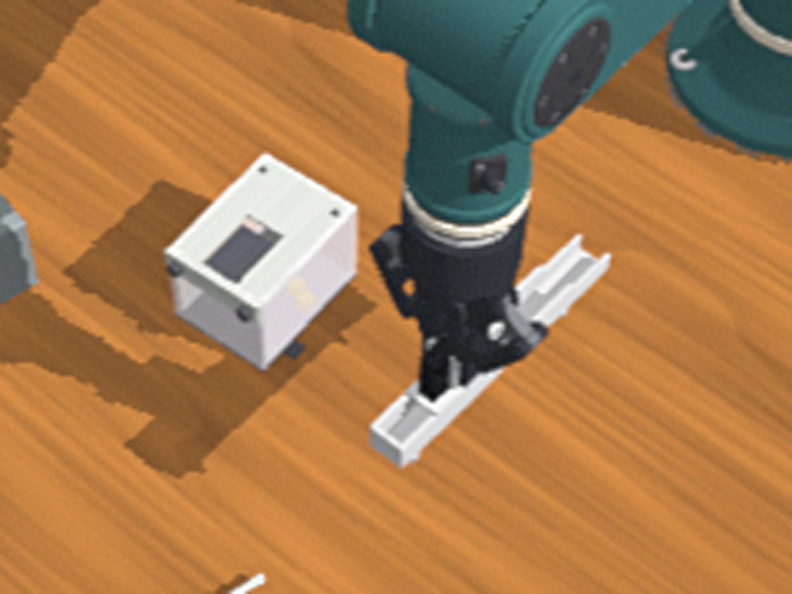

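View pics/a6s2.png

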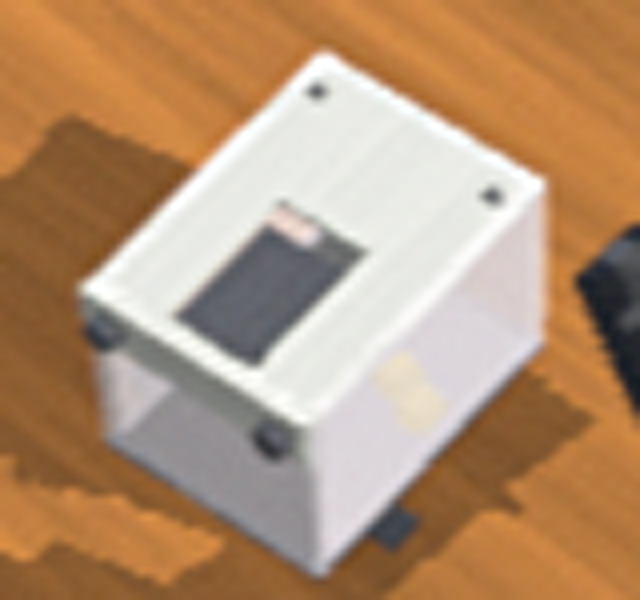

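```bash
python3 - <<'E'
from h import *
z=np.load("pics/top6.npz");d=z["d"];c=get_calibration("top");K=c["intrinsics"];Rm=cv2.Rodrigues(c["rvec"])[0]
for u,v in [(421,280),(422,281),(423,282),(410,282),(412,265)]:
    print(u,v,z["p"][v,u],Rm.T@(np.linalg.inv(K)@[u,v,1]*d[v,u]-c["tvec"].ravel()))
p,q=tcp_from_chute([476,169.5,60],-.0945,0,G,1)
servo_line(list(p),150,ori=list(q))
servo_line(list(p-[0,0,52]),100)
f0=ftm(6)[0]
print(servo_line(list(p-[0,0,61.5]),10,f_stop=2.5)); f,m,s=ftm(6);print(s["t"],f-f0,s["tool_pos"])
gripper_to(.6,20);hold(.2)
s=observe();servo_line(list(s["tool_pos"]+[0,0,100]),120)
s=observe();print(s["t"],s["finger_gap"])
E
```

```text
421 280 [178 148  82] [ 492.3302374  -198.0068702    16.54228765]
422 281 [174 144  80] [ 490.29512512 -199.84014272   17.05567239]
423 282 [172 142  73] [ 488.38414493 -202.13939574   15.26702643]
410 282 [120 119 113] [ 489.32142279 -179.12386895   -2.11420442]
412 265 [104 103 104] [ 516.76407362 -169.00053943   81.98591556]
True
37.65 [-0.14822589  0.15067327  7.03093523] [515.86929208 165.69919257  36.620318  ]
39.2833 0.5985692458708217
```

Visible spacer is on the hopper floor (top at about z=16), flap plane at 82 (shut). Now check the hopper and chute from the wrist camera.

```bash
python3 - <<'E'
from h import *
goto([400,40,330],list(frame(0,0,1).as_quat()));hold(.3)
pp,d=capture("wrist");cv2.imwrite("pics/e_w.png",pp[:,:,::-1])
s=observe();print(s["t"])
goto([360,-168,250],list(frame(.08,0,1).as_quat()));hold(.2)
pp,d=capture("wrist");cv2.imwrite("pics/e_h.png",pp[:,:,::-1])
pp,d=capture("scene");crop(pp,220,110,240,200,3.3,"pics/e_s.png");crop(pp,255,140,85,85,8,"pics/e_s2.png")
E
```

```text
40.6417
```

View pics/e_w.png

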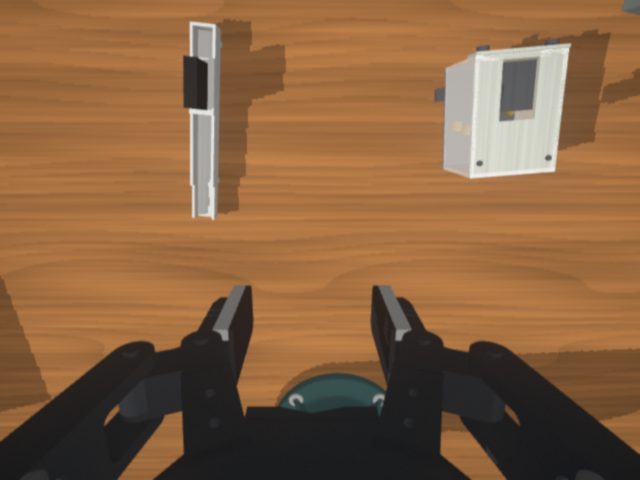

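View pics/e_h.png

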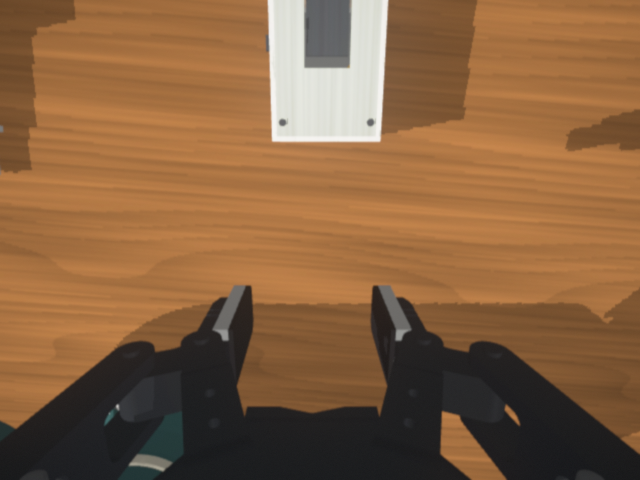

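View pics/e_s.png

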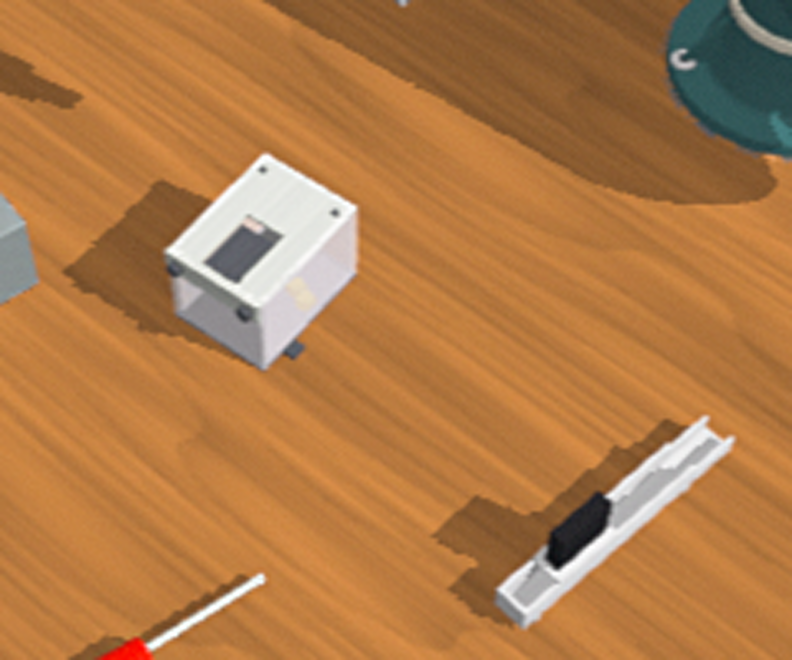

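```bash
python3 -c "
from station import *
print(observe()['t']);finish_job()"
```

```text
41.85
the job is handed in; nothing more can be done
```

I finished the task and handed it in at 41.9 s; no verdict was reported.

**What I did**
- I carried the chute level to the hopper, lowered it until it touched the lip at about z = 86.5 mm, and slid it in until the rib stopped against the lip.
- I tipped it to 0.80 rad while correcting the pressing force, then drew it out along its own axis.
- I laid it back where it had started and released it.

**What the last checks showed**
- **Chute:** it stands upright on the bench, clear of the hopper, and looks empty from both cameras. The part under the fin bridge cannot be seen.
- **Flap:** shut; its surface reads at 82 mm height.
- **Spacers:** two or three can be seen inside the hopper. The one whose height I measured is on its floor (top at about 16 mm). I did not count all four. None is on the bench or in the visible part of the chute, and the chute's weight fell by about 0.5–0.8 N, against 0.59 N for four.
- **Bystanders:** not touched; I saw no movement in the pictures, but did not measure their final positions.

**What went less well**
- **Force:** it ran above the 6 N target while tipping, at about 5–10 N. A sign error in my force correction let it build up early on, until I fixed it. It also reached about 8 N at the first touch. All of these readings stayed under the 15 N limit.
- **Lip position:** while tipped, the chute's corner sat about 4 mm higher than the lip height I had felt. By then the floor may have been bearing on the edge of the mouth as well as on the lip. By my own position estimate the corner stayed within 1 mm of the lip edge horizontally.
- **Flap angle:** I only judged it open from the pictures; I did not measure the angle.

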